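# Feel along a folded tray's cut edge for burrs

## Robot

A 7-joint arm with a two-finger parallel gripper is mounted at the origin on the work surface. World frame = base frame: x ahead of the robot, y to its left, z up, the work surface at z = 0. Lengths are in m, angles in rad, forces in N, time in s.
With the tool pointing down it reaches from about 0.425 to 1.025 m from the base axis. Payload 9.4 kg.
Tool frame: the origin (TCP) lies midway between the tips of the shut fingers; the grasp point (between the pads) lies 19 mm behind it; z points along the fingers, y is the direction in which the jaws open and shut (so a half turn about z gives the same grasp; the last joint's range is limited). The gripper opens to 93 mm and grips with 3 to 60 N. Pads are 15 mm wide; open, the fingers measure 128 mm over their backs; the gripper's body (75 mm by 188 mm) begins 65 mm behind the grasp point.
Start: joints at [1.075, 0.599, -0.003, 1.599, 0.002, 0.943, -0.08], TCP at [0.295, -0.662, 0.219] pointing down, gripper open.
Joint ranges: [-2.57, 2.57], [-0.35, 1.97], [-1.29, 1.29], [0.11, 2.56], [-1.05, 4.19], [0.11, 1.86], [-2.63, 2.63]. Speed limits (rad/s): [2.22, 2.22, 3.01, 3.01, 3.14, 3.14, 3.14].

## Interface

Orientations are given as a unit quaternion [x, y, z, w].
In Python, from rig import * gives the robot as it stands.
- The arm moves only by the tool apply_moves, never from a script. Its argument "increments" is one flat list of numbers, 7 for each row, row after row: the turn, a rotation vector about the tool's x, y, z in rad, then the shift along the tool's x, y, z in cm, then the gripper's target within -1 to 1 (fully open at 1, half-way at 0, shut at -1). In form: [wx, wy, wz, tx, ty, tz, fingers, wx, wy, wz, tx, ty, tz, fingers, ...]. A call has 1 to 20 rows; each row is the pose to reach, as a shift and turn from the pose measured when the call began, along the tool's axes at that moment; what a row does not reach only later rows make up. A row lasts 1/12 s, in which the tool goes at most 41.7 mm and 7.16 degrees, less where a joint would pass 70% of its speed; a pose out of reach is approached as far as the arm can. A call with a gripper value outside its range is refused whole. The fingers move at their own pace and stop on an object; the grip force is fixed at half the most. Time passes only in rows, so rows that repeat a pose let the fingers close. It gives the time, the measured TCP pose, the force and the opening at its end, in the units of the state.
- read_state(): the state, without advancing time (a new reading comes with each control period).
- camera(name): name is "side" or "top"; returns (picture, depth): 420x560x3 uint8, red, green, blue; 420x560 float32, m along the optical axis (not along the pixel's ray), 0 where there is no reading.
- get_calibration(name): a dict with "fx", "fy", "cx", "cy" (pixels), "pose" (4x4, takes a point from camera to world coordinates). Camera axes: x right, y up, looking along -z (the intrinsics and any distortion apply to the point x, -y, -z); pixel columns grow to the right and rows downward; lengths in m; the calibration is good to about 2 mm. A picture is of the moment at which its call begins. get_calibration takes no time and is no camera call.
- finish_job(): hands the job in, once; it reports no verdict.
The state is a dict: "time": time; "joint_positions": joint angles; "qd": joint speeds; "joint_torque": joint torques, N m; "tool_pos": TCP position; "tool_rot": TCP orientation; "contact_force": force on the tool from outside, world axes, zero at the start; "ft_torque": the same for the moment, N m; "finger_gap": finger opening in m.
Only numpy, scipy, OpenCV 4.12 (cv2) and the standard library are available. Lean on these libraries where they do the work, as an engineer would, in place of code of your own. Each camera call takes 0.05 s, during which the arm holds its last target. There are 200 camera calls.

## Task

Feel the cut top edge of the folded aluminium tray corner on the spring fixture for burrs: with closed fingertips pointing down, touch it lightly at the free end of its long wall, then stroke along the edge, round the corner, to the free end of its short wall, keeping a light touch all the way so that the sprung tray gives a little but is never pushed hard down. Then lift clear; do not grip or lift the tray, and leave everything else where it is.

Things in the scene. Friction and masses are not known exactly. Their poses are not given: they have to be found in the camera images.
- fixture: sprung bench fixture fixed to the table, dark steel base 230 x 160 x 12 mm, origin under its centre; four springs carry a floating plate with the tray bolted on. Its x runs along the tray's long wall towards the corner, its y from the middle to the long wall; it may stand at any turn. The tray gives straight down, 0.4 N per mm (5 mm takes 2 N), stops at 20 mm, and springs back
- tray: folded aluminium tray corner bolted on the floating plate, 180 (x) x 110 (y) x 50 mm high, sheet 3 mm thick: a long wall (180 mm, +y side) and a short wall (110 mm, +x side) meet at one corner, the other two sides are open. Origin under its floor's centre, 42 mm above the table; axes as the fixture's. Top edges level, 92 mm above the table at rest. Pressed lightly it sinks straight down
- edge_start (a point): middle of the top edge at the free end of the long wall, where the stroke starts; axes as the tray's; the edge runs 178 mm from here along +x to edge_corner
- edge_corner (a point): middle of the top edge at the corner where the two walls meet; axes as the tray's
- edge_end (a point): middle of the top edge at the free end of the short wall, where the stroke ends; 108 mm from edge_corner along -y
- bolt: steel bolt standing on its head inside the tray, head 22 mm across, 42 mm tall; origin under the head; its axis at least 45 mm from both walls
- jar: white closed jar, 48 mm across, 65 mm tall, standing on the table beside the fixture; origin under its centre
- file: flat file with wooden handle, about 220 mm long, lying on the table beside the fixture; origin near its middle on the table, x along it towards the tip
- hammer: hammer lying on the left of the table; origin underneath it
- wrench: steel wrench lying on the right of the table; origin underneath it
- angle: loose aluminium angle 140 x 50 x 50 mm on the right of the table, not part of the job; origin under its centre
- offcut: wooden offcut 110 x 70 x 20 mm on the left of the table; origin under its centre

How it is judged:
By the outcome, as a careful person would: the job done as asked, in the order asked, and still so for the second after the job is handed in, with the robot touching nothing.
It also fails if it takes over 42 s, if anything falls off the work surface, if the arm or the gripper's body presses on something with over 40 N, if the wrist force passes 120 N, or if a joint passes its speed limit or range.

## Working session

There is one attempt and no reset: what is moved stays moved. The work goes in short steps, Python scripts to look and compute and a tool call to move; the robot and the scene stay as the last step left them, time stands still between calls to the robot, and variables do not carry over. Pictures are saved under pics/ and viewed, about 8 in all and at most 12, crops included, and the job is handed in when it is done.

Besides the shell and the picture viewer there is one more tool, called after ">>>" as name(argument=value, ...) on one line, values as JSON. apply_moves: Moves the arm, as the interface text tells. Its arguments: {"type":"object","properties":{"increments":{"type":"array","items":{"type":"number"}}},"required":["increments"]}

```bash
mkdir -p pics
cat > h.py <<'E'
from rig import *
import numpy as np, cv2
def world(name,d):
    c=get_calibration(name); v,u=np.mgrid[0:d.shape[0],0:d.shape[1]]
    p=np.stack([(u-c["cx"])/c["fx"]*d,-(v-c["cy"])/c["fy"]*d,-d],-1)
    P=np.array(c["pose"]); return p@P[:3,:3].T+P[:3,3]
E
python3 - <<'E'
from h import *
for n in("top","side"):
    im,d=camera(n); np.savez(n+"0.npz",im=im,d=d); cv2.imwrite(f"pics/{n}0.png",im[:,:,::-1]); c=get_calibration(n); print(n,c)
s=read_state(); print(s)
E
```

```text
top {'fx': 416.2643612565384, 'fy': 416.2643612565384, 'cx': 285.13946033637967, 'cy': 212.80819115929822, 'pose': array([[-0.02076464,  0.99195178, -0.12490195,  0.35784643],
       [-0.99977238, -0.01998942,  0.00745685,  0.01419642],
       [ 0.00490012,  0.12502835,  0.99214107,  1.25320075],
       [ 0.        ,  0.        ,  0.        ,  1.        ]])}
side {'fx': 468.53786056784446, 'fy': 468.53786056784446, 'cx': 279.43783979233126, 'cy': 205.93254698434382, 'pose': array([[-9.10008930e-01,  2.11532013e-01, -3.56564097e-01,
        -6.86970703e-03],
       [-4.14588610e-01, -4.64679995e-01,  7.82424940e-01,
         1.11145656e+00],
       [-1.80280067e-04,  8.59841095e-01,  5.10561708e-01,
         8.03256928e-01],
       [ 0.00000000e+00,  0.00000000e+00,  0.00000000e+00,
         1.00000000e+00]])}
{'time': 0.1, 'joint_positions': array([ 1.07531752,  0.60004805, -0.00253537,  1.60002487,  0.00182007,
        0.94289392, -0.07979702]), 'qd': array([ 0.00102318, -0.00147666,  0.0009051 , -0.00187638, -0.00079479,
       -0.00056925, -0.00121027]), 'joint_torque': array([ 4.97889545e-03, -7.66554880e+01,  1.50205683e+00, -2.52934062e+01,
       -5.23320283e-02,  1.36772185e-02,  6.19816160e-05]), 'tool_pos': array([ 0.29462489, -0.66197475,  0.21785326]), 'tool_rot': array([ 9.78150862e-01,  2.07895216e-01, -2.14699068e-04, -6.51808580e-04]), 'contact_force': array([0.8346235 , 0.43604829, 0.37314412]), 'ft_torque': array([-0.03552751, -0.02497948, -0.00846502]), 'finger_gap': 0.09316166828005627}
```

View pics/top0.png

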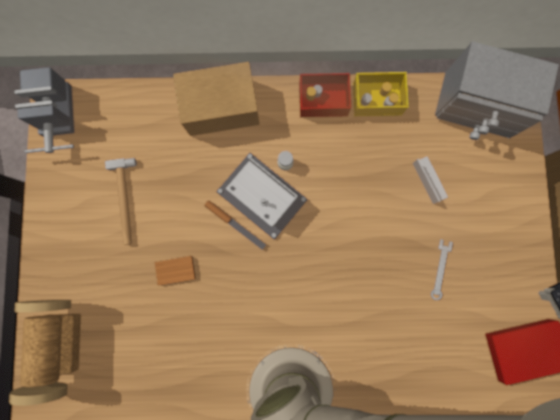

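The top view shows the fixture near px (262,195), the jar at (285,160) and the file at (235,225). I can't make out the walls yet, so I'll use depth and zoomed crops.

Run:
```python
from h import *
a=np.load("top0.npz");b=np.load("side0.npz")
c1=cv2.resize(a["im"][145:250,195:315],None,fx=3.3,fy=3.3,interpolation=cv2.INTER_CUBIC)
W=world("side",b["d"]);T=world("top",a["d"])
print("jar centre approx",T[160,285],"fix",T[195,262])
for n,X in(("top",T),("side",W)):
    c0=T[195,262]; m=(np.hypot(X[...,0]-c0[0],X[...,1]-c0[1])<.17)
    print(n,np.histogram(X[m][:,2],np.arange(-.01,.13,.005)))
    e=m&(X[...,2]>.084)&(X[...,2]<.1); vv,uu=np.nonzero(e); print(e.sum(),uu.min() if e.any() else 0,uu.max() if e.any() else 0,vv.min() if e.any() else 0,vv.max() if e.any() else 0)
    if n=="side":
        V,U=np.nonzero(m); u0,u1,v0,v1=U.min(),U.max(),V.min(),V.max();print(u0,u1,v0,v1)
c2=b["im"][v0:v1,u0:u1]; c2=cv2.resize(c2,None,fx=390/c2.shape[1],fy=390/c2.shape[1],interpolation=cv2.INTER_CUBIC)
h=max(len(c1),len(c2)); o=np.zeros((h,c1.shape[1]+c2.shape[1],3),np.uint8);o[:len(c1),:c1.shape[1]]=c1;o[:len(c2),c1.shape[1]:]=c2
cv2.imwrite("pics/crop1.png",o[:,:,::-1]);print(o.shape)
```

```text
jar centre approx [0.66291217 0.00244661 0.06544424] fix [0.56368854 0.07193691 0.04733689]
top (array([  47, 1840, 2793,  451, 1180,  487,  167,   34,   15,   42,  797,
       1197,  117,   39,   78,  123,   29,   21,   23,   44,   94,   13,
          0,    0,    0,    0,    0,    0]), array([-0.01 , -0.005,  0.   ,  0.005,  0.01 ,  0.015,  0.02 ,  0.025,
        0.03 ,  0.035,  0.04 ,  0.045,  0.05 ,  0.055,  0.06 ,  0.065,
        0.07 ,  0.075,  0.08 ,  0.085,  0.09 ,  0.095,  0.1  ,  0.105,
        0.11 ,  0.115,  0.12 ,  0.125,  0.13 ]))
156 248 297 157 224
side (array([   1,  541, 1444,  185, 1112,  312,  123,   35,   11,   49,  394,
        860,  141,  107,  130,  160,  105,  108,  114,  109,   97,    6,
          0,    0,    0,    0,    0,    0]), array([-0.01 , -0.005,  0.   ,  0.005,  0.01 ,  0.015,  0.02 ,  0.025,
        0.03 ,  0.035,  0.04 ,  0.045,  0.05 ,  0.055,  0.06 ,  0.065,
        0.07 ,  0.075,  0.08 ,  0.085,  0.09 ,  0.095,  0.1  ,  0.105,
        0.11 ,  0.115,  0.12 ,  0.125,  0.13 ]))
234 212 282 195 213
194 306 195 269
(346, 786, 3)
```

View pics/crop1.png

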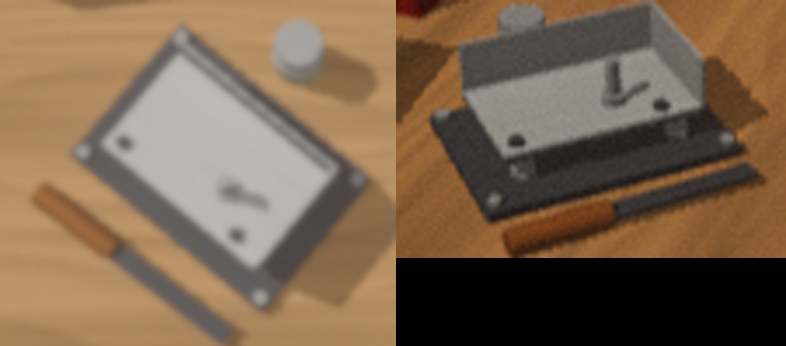

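In both crops the long wall is on the jar side. The short wall is at the right end, at crop px (300,215), and the corner is at (335,165). Next I'll fit the L to the points at edge height.

```bash
cat >> h.py <<'E'
from scipy.optimize import least_squares
def fitL(P,x0):
    # params: corner x,y, yaw of fixture x axis
    def seg(P,a,b):
        t=np.clip(((P-a)@(b-a))/((b-a)@(b-a)),0,1); return np.linalg.norm(P-a-t[:,None]*(b-a),axis=1)
    def r(p):
        c=p[:2];ex=np.array([np.cos(p[2]),np.sin(p[2])]);ey=np.array([-ex[1],ex[0]])
        return np.minimum(seg(P,c-.178*ex,c),seg(P,c-.108*ey,c))
    s=least_squares(r,x0,loss="soft_l1",f_scale=.003); return s.x,np.median(r(s.x))
E
python3 - <<'E'
from h import *
A=[]
for n in("top","side"):
    a=np.load(n+"0.npz");X=world(n,a["d"]); c0=np.array([.5637,.0719])
    m=(np.hypot(X[...,0]-c0[0],X[...,1]-c0[1])<.17)&(X[...,2]>.083)&(X[...,2]<.1)
    P=X[m]; A.append(P); ctr=c0
    best=min((fitL(P[:,:2],[c0[0]+.10*np.cos(q)-.05*np.sin(q),c0[1]+.1*np.sin(q)+.05*np.cos(q),q]) for q in (-2.2,-2.5,-1.9)),key=lambda t:t[1])
    print(n,len(P),best,P[:,2].max(),np.percentile(P[:,2],[50,90]))
P=np.vstack(A)
p,r=fitL(P[:,:2],best[0]);print("both",p,r)
c=p[:2];ex=np.array([np.cos(p[2]),np.sin(p[2])]);ey=np.array([-ex[1],ex[0]])
print("start",c-.178*ex,"corner",c,"end",c-.108*ey,"tray centre",c-.0885*ex-.0535*ey)
for B,n in zip(A,("top","side")):
    L=np.c_[(B[:,:2]-c)@ex,(B[:,:2]-c)@ey]*1000
    l=(np.abs(L[:,1])<12)&(L[:,0]<-15); s=(np.abs(L[:,0])<12)&(L[:,1]<-15)
    print(n,"long x-range",L[l,0].min(),L[l,0].max(),"y med",np.median(L[l,1]),"short y-range",L[s,1].min() if s.any() else 0,"x med",np.median(L[s,0]),l.sum(),s.sum())
T=np.array(np.load("top0.npz")["d"]);X=world("top",T)
m=(X[...,2]>.06)&(X[...,2]<.068)&(np.hypot(X[...,0]-.66,X[...,1])<.04);print("jar",X[m].mean(0))
E
```

```text
top 160 (array([ 0.55314634, -0.02673076, -2.28184255]), np.float64(0.0010089213958273233)) 0.09874114349353391 [0.0917002  0.09479531]
side 255 (array([ 0.55349894, -0.02220424, -2.27731077]), np.float64(0.0016331701666830345)) 0.0966564123681719 [0.08899046 0.09365173]
both [ 0.55344254 -0.02401547 -2.27838389] 0.0021014726557625173
start [0.66914296 0.11125246] corner [ 0.55344254 -0.02401547] end [0.47136987 0.04618479] tray centre [0.57031138 0.07801366]
top long x-range -175.16793193205345 -15.769705509614488 y med 1.7420398777055777 short y-range -106.20493615290324 x med 2.6837099927263495 86 43
side long x-range -178.51497637279 -15.032011967487492 y med -1.160225379885588 short y-range -108.74769969530485 x med -0.8849837380117223 170 54
jar [0.67003157 0.0013237  0.06524156]
```

Both cameras agree on the fit: start (0.669,0.111), corner (0.553,-0.024), end (0.471,0.046), with edge height about 92 mm. Now I'll shut the gripper and travel high towards the start point.

>>> apply_moves(increments=[0,0,0,3.3,-2.8,0,-1,0,0,0,6.6,-5.5,0,-1,0,0,0,9.8,-8.3,0,-1,0,0,0,13.1,-11.1,0,-1,0,0,0,16.4,-13.9,0,-1,0,0,0,19.7,-16.6,0,-1,0,0,0,23,-19.4,0,-1,0,0,0,26.2,-22.2,0,-1,0,0,0,29.5,-24.9,0,-1,0,0,0,32.8,-27.7,0,-1,0,0,0,36.1,-30.5,0,-1,0,0,0,39.4,-33.2,0,-1,0,0,0,42.6,-36,0,-1,0,0,0,45.9,-38.8,0,-1,0,0,0,49.2,-41.6,0,-1,0,0,0,52.5,-44.3,0,-1,0,0,0,55.8,-47.1,0,-1,0,0,0,59,-49.9,0,-1,0,0,0,62.3,-52.6,0,-1,0,0,0,65.6,-55.4,0,-1])

```text
time: 1.77
tool_pos: [0.6578, 0.0899, 0.2182]
tool_rot: [0.978, 0.208, -0.001, -0.001]
contact_force: [0.4, -0.8, 0.4]
finger_gap: 0.0003
```

```bash
cat >> h.py <<'E'
from scipy.spatial.transform import Rotation as R
S,C,E_=np.array([.66914,.11125]),np.array([.55344,-.02402]),np.array([.47137,.04618])
def st():
    s=read_state();print(round(s["time"],2),"pos",s["tool_pos"].round(4),"F",s["contact_force"].round(2),"gap",round(s["finger_gap"],4),"j",s["joint_positions"].round(2));return s
def inc(*ts):
    s=st();M=R.from_quat(s["tool_rot"]).as_matrix();print(M.round(4).tolist())
    for t in ts: print("to",np.round(t,4),"->",(M.T@(np.array(t)-s["tool_pos"])*100).round(2))
E
python3 -c "
from h import *
inc([*S,.15],[*S,.10],[*S,.087])"
```

```text
1.77 pos [0.6578 0.0899 0.2182] F [ 0.44 -0.83  0.4 ] gap 0.0003 j [-0.18  0.53 -0.06  1.75  0.04  0.87 -1.41]
[[0.9135, 0.4068, -0.0013], [0.4068, -0.9135, 0.001], [-0.0007, -0.0014, -1.0]]
to [0.6691 0.1112 0.15  ] -> [ 1.91 -1.48  6.82]
to [0.6691 0.1112 0.1   ] -> [ 1.91 -1.47 11.82]
to [0.6691 0.1112 0.087 ] -> [ 1.91 -1.47 13.12]
```

>>> apply_moves(increments=[0,0,0,1.3,-1.0,3,-1,0,0,0,1.9,-1.5,6,-1,0,0,0,1.9,-1.5,9,-1,0,0,0,1.9,-1.5,10.8,-1,0,0,0,1.9,-1.5,10.8,-1,0,0,0,1.9,-1.5,10.8,-1,0,0,0,1.9,-1.5,10.8,-1])

```text
time: 2.35
tool_pos: [0.6696, 0.1114, 0.1113]
tool_rot: [0.978, 0.208, 0.0, -0.001]
contact_force: [0.4, -0.5, 0.2]
finger_gap: 0.0004
```

Run:
```python
from h import *
im,d=camera("side"); X=world("side",d); it,dt=camera("top")
np.savez("s1.npz",im=im,d=d)
q=cv2.resize(im[140:290,170:330],None,fx=2.5,fy=2.5,interpolation=cv2.INTER_CUBIC)
t=cv2.resize(it[130:280,190:340],None,fx=2.5,fy=2.5,interpolation=cv2.INTER_CUBIC)
cv2.imwrite("pics/s1.png",np.hstack([q,t])[:,:,::-1])
m=(np.hypot(X[...,0]-.67,X[...,1]-.112)<.04)&(X[...,2]>.1)&(X[...,2]<.13)
print("tip pts",m.sum(),X[m].mean(0) if m.any() else 0,X[m].min(0),X[m].max(0))
inc([*S,.096],[*S,.092],[*S,.087])
```

```text
tip pts 30 [0.66476955 0.12162845 0.12246729] [0.65676653 0.10634642 0.11258681] [0.67334255 0.13013121 0.12996439]
2.45 pos [0.6699 0.1114 0.1121] F [-0.5  -0.57 -0.06] gap 0.0003 j [-0.21  0.66 -0.05  1.8   0.05  0.68 -1.45]
[[0.9137, 0.4063, 0.0014], [0.4063, -0.9137, 0.0016], [0.0019, -0.0009, -1.0]]
to [0.6691 0.1112 0.096 ] -> [-0.08 -0.02  1.61]
to [0.6691 0.1112 0.092 ] -> [-0.08 -0.02  2.01]
to [0.6691 0.1112 0.087 ] -> [-0.08 -0.02  2.51]
```

View pics/s1.png

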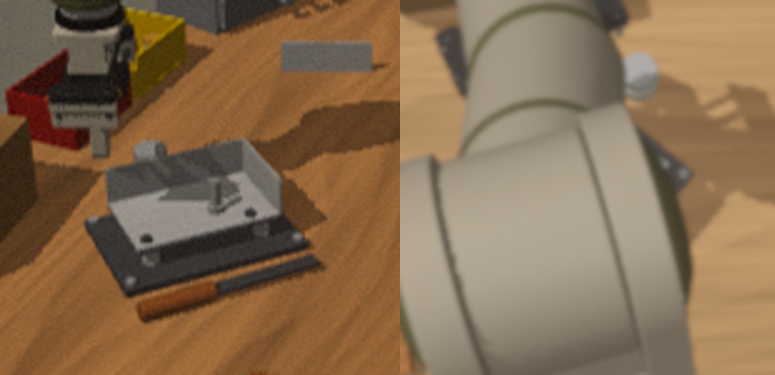

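Run:
```python
from h import *
c=get_calibration("side");P=np.linalg.inv(c["pose"])
im=np.load("s1.npz")["im"]; q=cv2.resize(im[140:220,190:310],None,fx=6,fy=6,interpolation=cv2.INTER_CUBIC)
for p in ([*S,.092],[*C,.092],[*E_,.092],[.6699,.1114,.1121]):
    x=P[:3,:3]@p+P[:3,3]; u=c["fx"]*x[0]/-x[2]+c["cx"]; v=c["fy"]*-x[1]/-x[2]+c["cy"]
    print(u,v); cv2.drawMarker(q,(int((u-190+.5)*6),int((v-140+.5)*6)),(255,0,0),cv2.MARKER_CROSS,14,1)
cv2.imwrite("pics/s2.png",q[:,:,::-1])
```

```text
211.7393775443141 207.21448880980915
266.84657037645945 194.76631266093034
281.69195155112374 211.20758788339413
210.98449179247518 201.31080823230616
```

View pics/s2.png

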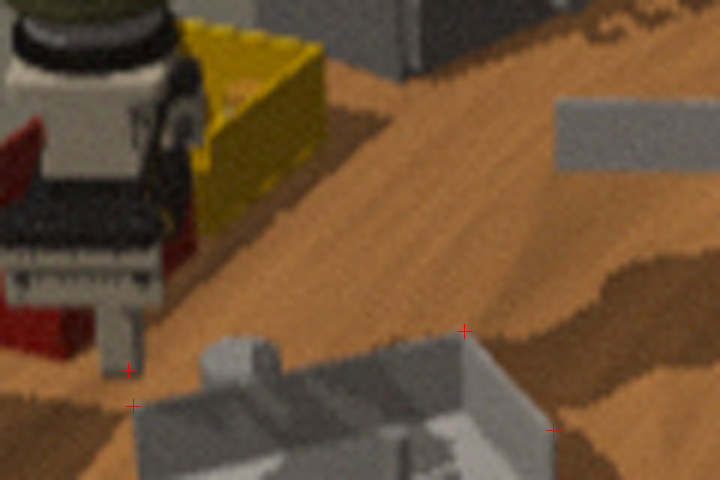

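The projected start, corner and end points land on the tray's edge in the image. The tip appears about 2 mm off toward image left, so I'll allow for that. Next is a slow touchdown.

>>> apply_moves(increments=[0,0,0,-0.4,0,0.6,-1,0,0,0,-0.4,0,1.2,-1,0,0,0,-0.4,0,1.6,-1,0,0,0,-0.4,0,1.8,-1,0,0,0,-0.4,0,2.0,-1,0,0,0,-0.4,0,2.1,-1,0,0,0,-0.4,0,2.2,-1,0,0,0,-0.4,0,2.3,-1,0,0,0,-0.4,0,2.4,-1,0,0,0,-0.4,0,2.45,-1,0,0,0,-0.4,0,2.5,-1,0,0,0,-0.4,0,2.5,-1,0,0,0,-0.4,0,2.5,-1])

```text
time: 3.53
tool_pos: [0.6662, 0.1098, 0.0871]
tool_rot: [0.978, 0.208, 0.001, -0.001]
contact_force: [-1.5, 0.4, 1.6]
finger_gap: 0.0004
```

Run:
```python
from h import *
im,d=camera("side");np.savez("s3.npz",im=im,d=d)
s=[read_state()];
for k in range(3): camera("side"); s.append(read_state())
print([ (x["contact_force"].round(2),x["tool_pos"].round(4)) for x in s])
O=np.array([-.002,-.001])
inc([*(C+O),.087],[*(E_+O),.087])
```

```text
[(array([-2.09, -0.46,  2.21]), array([0.6662, 0.1098, 0.0871])), (array([-1.63, -0.66,  1.16]), array([0.6663, 0.1098, 0.0871])), (array([-1.74, -0.33,  2.63]), array([0.6662, 0.1098, 0.0871])), (array([-0.68,  0.27,  2.15]), array([0.6662, 0.1098, 0.0871]))]
3.73 pos [0.6662 0.1098 0.0871] F [-0.68  0.27  2.15] gap 0.0007 j [-0.21  0.69 -0.05  1.82  0.05  0.63 -1.45]
[[0.9137, 0.4064, 0.0013], [0.4064, -0.9137, 0.0015], [0.0018, -0.0009, -1.0]]
to [ 0.5514 -0.025   0.087 ] -> [-15.97   7.65  -0.03]
to [0.4694 0.0452 0.087 ] -> [-20.61  -2.1   -0.03]
```

The touch reads about 2 N at z = 0.087, which is the expected 5 mm give. I'll stroke the first half of the long wall.

>>> apply_moves(increments=[0,0,0,-0.4,0.19,0,-1,0,0,0,-0.8,0.38,0,-1,0,0,0,-1.2,0.57,0,-1,0,0,0,-1.6,0.77,0,-1,0,0,0,-2.0,0.96,0,-1,0,0,0,-2.4,1.15,0,-1,0,0,0,-2.8,1.34,0,-1,0,0,0,-3.2,1.53,0,-1,0,0,0,-3.6,1.72,0,-1,0,0,0,-4.0,1.92,-0.01,-1,0,0,0,-4.4,2.11,-0.01,-1,0,0,0,-4.8,2.3,-0.01,-1,0,0,0,-5.2,2.49,-0.01,-1,0,0,0,-5.6,2.68,-0.01,-1,0,0,0,-6.0,2.87,-0.01,-1,0,0,0,-6.4,3.07,-0.01,-1,0,0,0,-6.8,3.26,-0.01,-1,0,0,0,-7.2,3.45,-0.01,-1,0,0,0,-7.6,3.64,-0.01,-1,0,0,0,-8.0,3.83,-0.01,-1])

```text
time: 5.4
tool_pos: [0.6084, 0.042, 0.087]
tool_rot: [0.978, 0.208, 0.001, -0.001]
contact_force: [1.0, 0.4, 2.5]
finger_gap: 0.0004
```

Run:
```python
from h import *
O=np.array([-.002,-.001])
inc([*(C+O),.087],[*(E_+O),.087])
```

```text
5.4 pos [0.6084 0.042  0.087 ] F [1.   0.38 2.45] gap 0.0004 j [-0.12  0.63 -0.06  1.97  0.07  0.54 -1.38]
[[0.9137, 0.4064, 0.0012], [0.4064, -0.9137, 0.0015], [0.0017, -0.0009, -1.0]]
to [ 0.5514 -0.025   0.087 ] -> [-7.93  3.8  -0.02]
to [0.4694 0.0452 0.087 ] -> [-12.57  -5.95  -0.02]
```

The stroke is tracking well, at about 2.4 N and z = 0.087. On to the corner.

>>> apply_moves(increments=[0,0,0,-0.4,0.19,0,-1,0,0,0,-0.8,0.38,0,-1,0,0,0,-1.2,0.57,0,-1,0,0,0,-1.6,0.77,0,-1,0,0,0,-2.0,0.96,0,-1,0,0,0,-2.4,1.15,0,-1,0,0,0,-2.8,1.34,0,-1,0,0,0,-3.2,1.53,0,-1,0,0,0,-3.6,1.72,0,-1,0,0,0,-4.0,1.92,-0.01,-1,0,0,0,-4.4,2.11,-0.01,-1,0,0,0,-4.8,2.3,-0.01,-1,0,0,0,-5.2,2.49,-0.01,-1,0,0,0,-5.6,2.68,-0.01,-1,0,0,0,-6.0,2.87,-0.01,-1,0,0,0,-6.4,3.07,-0.01,-1,0,0,0,-6.8,3.26,-0.01,-1,0,0,0,-7.2,3.45,-0.01,-1,0,0,0,-7.6,3.64,-0.01,-1,0,0,0,-7.9,3.8,-0.01,-1])

```text
time: 7.07
tool_pos: [0.5512, -0.0253, 0.0869]
tool_rot: [0.978, 0.208, 0.001, -0.001]
contact_force: [1.6, 1.4, 2.5]
finger_gap: 0.0005
```

Run:
```python
from h import *
im,d=camera("side"); 
q=cv2.resize(im[140:240,190:310],None,fx=5,fy=5,interpolation=cv2.INTER_CUBIC)
cv2.imwrite("pics/s4.png",q[:,:,::-1])
O=np.array([-.002,-.001])
inc([*(C+O),.087],[*(E_+O),.087])
```

```text
7.12 pos [ 0.5509 -0.0259  0.0869] F [-0.16  0.64  2.13] gap 0.0002 j [-0.01  0.58 -0.07  2.11  0.09  0.46 -1.3 ]
[[0.914, 0.4057, 0.0007], [0.4057, -0.914, 0.0011], [0.0011, -0.0008, -1.0]]
to [ 0.5514 -0.025   0.087 ] -> [ 0.09 -0.06 -0.01]
to [0.4694 0.0452 0.087 ] -> [-4.56 -9.8  -0.  ]
```

View pics/s4.png

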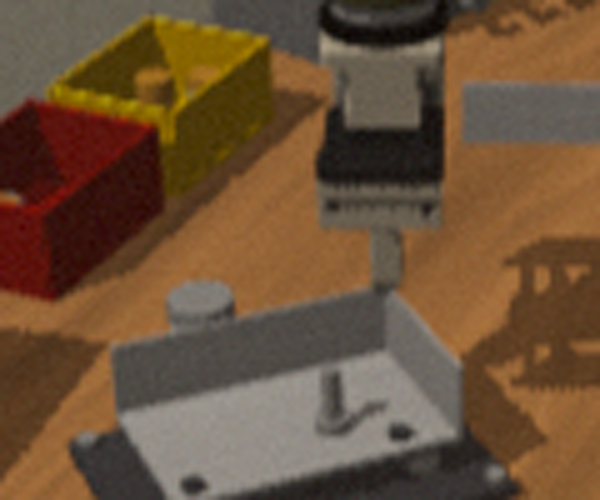

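The fingertip at px (385,288) sits right on the corner, and the tray is undisturbed. Now the short wall.

>>> apply_moves(increments=[0,0,0,-0.15,-0.5,0,-1,0,0,0,-0.4,-1.0,0,-1,0,0,0,-0.63,-1.5,0,-1,0,0,0,-0.87,-2.0,0,-1,0,0,0,-1.1,-2.5,0,-1,0,0,0,-1.34,-3.0,0,-1,0,0,0,-1.57,-3.5,0,-1,0,0,0,-1.81,-4.0,0,-1,0,0,0,-2.04,-4.5,0,-1,0,0,0,-2.28,-5.0,0,-1,0,0,0,-2.51,-5.5,0,-1,0,0,0,-2.75,-6.0,0,-1,0,0,0,-2.98,-6.5,0,-1,0,0,0,-3.22,-7.0,0,-1,0,0,0,-3.45,-7.5,0,-1,0,0,0,-3.7,-8.0,0,-1,0,0,0,-3.93,-8.5,0,-1,0,0,0,-4.17,-9.0,0,-1,0,0,0,-4.4,-9.5,0,-1,0,0,0,-4.55,-9.75,0,-1])

```text
time: 8.78
tool_pos: [0.4691, 0.0454, 0.087]
tool_rot: [0.978, 0.208, 0.0, -0.001]
contact_force: [0.9, -1.1, 2.4]
finger_gap: 0.0006
```

Run:
```python
from h import *
im,d=camera("side"); 
q=cv2.resize(im[140:240,190:310],None,fx=5,fy=5,interpolation=cv2.INTER_CUBIC)
cv2.imwrite("pics/s5.png",q[:,:,::-1])
O=np.array([-.002,-.001])
inc([*(E_+O),.087])
```

```text
8.83 pos [0.4687 0.0455 0.0869] F [-0.39  1.13  1.75] gap 0.0007 j [-0.18  0.52 -0.05  2.28  0.07  0.34 -1.44]
[[0.9137, 0.4065, 0.0], [0.4065, -0.9137, 0.0013], [0.0005, -0.0012, -1.0]]
to [0.4694 0.0452 0.087 ] -> [ 0.04  0.05 -0.01]
```

View pics/s5.png

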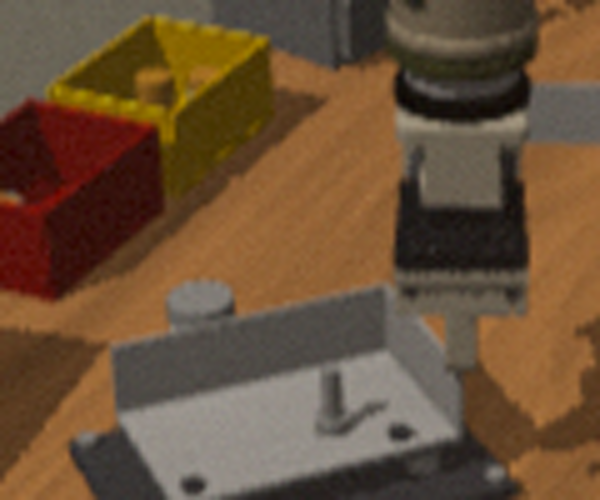

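The tip at px (461,366) is on the free end of the short wall, still at about 2 N. Now lift straight up.

>>> apply_moves(increments=[0,0,0,0,0,-0.5,-1,0,0,0,0,0,-1.5,-1,0,0,0,0,0,-3,-1,0,0,0,0,0,-5,-1,0,0,0,0,0,-7,-1,0,0,0,0,0,-9,-1,0,0,0,0,0,-10,-1,0,0,0,0,0,-10,-1,0,0,0,0,0,-10,-1,0,0,0,0,0,-10,-1])

```text
time: 9.67
tool_pos: [0.4682, 0.0452, 0.1863]
tool_rot: [0.978, 0.208, -0.0, -0.001]
contact_force: [-0.5, -0.1, -1.0]
finger_gap: 0.0004
```

Run:
```python
from h import *
im,d=camera("side"); b=np.load("side0.npz")
X=world("side",d);m=(np.hypot(X[...,0]-.57,X[...,1]-.078)<.14)&(X[...,2]>.083)&(X[...,2]<.1)
print(fitL(X[m][:,:2],[.5534,-.022,-2.277]),np.percentile(X[m][:,2],[50,90]))
cv2.imwrite("pics/s6.png",im[:,:,::-1]); st()
```

```text
(array([ 0.55360882, -0.02230271, -2.2774855 ]), np.float64(0.0015049055123780024)) [0.0884325  0.09308052]
9.72 pos [0.4681 0.0453 0.1861] F [0.6  0.09 0.18] gap 0.0004 j [-0.16  0.35 -0.07  2.2   0.04  0.6  -1.41]
```

View pics/s6.png

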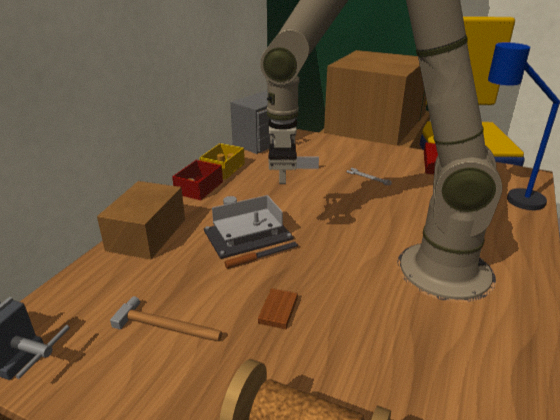

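The gripper is clear at px (283,175). The tray is back at rest in its original pose, and the bolt, jar, file and the rest are undisturbed.

```bash
python3 -c "
from rig import *
print(finish_job())"
```

```text
the job is handed in; nothing more can be done
None
```

The stroke is done and handed in at about 9.7 s. With the fingers shut, I touched the free end of the long wall, stroked along to the corner, went round it to the free end of the short wall, then lifted 10 cm clear.

- **Touch force:** upward force readings during the stroke were about 1.2–2.6 N, with the fingertip steady at z ≈ 0.087 m. That is about 5 mm of give, matching the 0.4 N/mm spring. I read the force only at stops along the way, not continuously.
- **Position on the edge:** side-camera pictures at the corner and at the end showed the tip on the edge. The start was confirmed only by the contact force and the point projected into an earlier picture.
- **After lifting:** the force is back to zero within noise. The tray's fitted pose matches the first side-camera fit to within 0.2 mm, and its edge is back at rest height. The bolt, jar, file and other items look unmoved in the last side view.
- **Disagreements:** the two cameras placed the corner about 4.5 mm apart in y, so I used the combined fit. The tip also looked about 2 mm off in the side view, so I shifted the path by that amount.

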